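Hang a hinge leaf on the jig rail and hold it in line for pinning

ROBOT

A 6-joint arm with a two-finger parallel gripper is mounted at the origin on the work surface; the furniture and walls round the work are solid. World frame = base frame: x ahead of the robot, y to its left, z up, the work surface at z = 0. Lengths are in m, angles in degrees, forces in N, time in s.
With the tool pointing down it reaches from about 0.35 to 0.875 m from the base axis. Payload 4.2 kg.
Tool frame: the origin (TCP) lies on the centre line of the jaws, within the pads' length; the fingertips stand 25 mm ahead of it and the grasp point (between the pads) lies 6 mm ahead of it; z points along the fingers, y is the line along which they close (so a half turn about z gives the same grasp; the last joint's range is limited). The gripper opens to 87 mm and grips with 3 to 60 N. Pads are 19 mm wide; open, the fingers measure 117 mm over their backs; the gripper's body (75 mm by 190 mm) begins 51 mm behind the grasp point.
Start: joints at [82.999, 22.042, 0.453, 0, -68.411, -14.817], TCP at [0.232, 0.58, 0.248] pointing down, gripper open.
Joint ranges: [-179.83, 179.83], [-69.29, 118.12], [-61.27, 80.66], [-181.25, 117.63], [-171.15, -9.14], [-177.46, 177.46]. Speed limits (degrees/s): [159.86, 159.86, 180, 180, 180, 180].

INTERFACE

Orientations are given as a 3x3 rotation matrix whose columns are the frame's x, y, z axes.
In Python, from station import r gives the robot as it stands.
- The arm moves only by the tool move_arm, never from a script. Its argument "series" is a list of rows, each an object with "grip": the opening, from 0 (shut) to 1 (fully open); "xyz": the shift along the tool's x, y, z in mm, a list of three; "angular": the turn, a rotation vector about the tool's x, y, z in rad, a list of three. A call has 1 to 10 rows; each row is the pose to reach, as a shift and turn from the pose commanded when the call began, along the tool's axes at that moment; what a row does not reach only later rows make up. A row lasts 1/10 s, in which the tool goes at most 50 mm and 8.59 degrees, less where a joint would pass 70% of its speed; a pose out of reach is approached as far as the arm can. A call with a gripper value outside its range is refused whole. The fingers move at their own pace and stop on an object; the grip force is fixed at half the most. Time passes only in rows, so rows that repeat a pose let the fingers close. It gives the time, the measured TCP pose, the force, the opening and the grip force at its end, in the units of the state.
- r.sense(): the state, without advancing time (a new reading comes with each control period).
- r.capture(name): name is "side" or "top"; returns a dict with "img" (480x640x3 uint8, red, green, blue), "camera_matrix" (3x3 intrinsics, pixels), "k1" (the pictures are not rectified: a ray, as slopes to the right and down, at radius r is drawn at 1 + k1 r^2 times it, then the intrinsics apply), "rvec" (rotation vector, rad) and "tvec" (3), from world to camera coordinates, as OpenCV has them. Camera axes: x right, y down, z forward; pixel columns grow to the right and rows downward; lengths in m; the calibration is good to about 2 mm. A picture is of the moment at which its call begins. There is no depth.
- r.finish_job(): hands the job in; it is judged then, once.
The state is a dict: "time_s": time; "joints": joint angles; "joint_velocities": joint speeds; "effort": joint torques, N m; "tcp_pos": TCP position; "ee_rot": TCP orientation; "wrist_force": force on the tool from outside, world axes, zero at the start; "moment": the same for the moment, N m; "gripper_width": opening from 0.0 (shut) to 1.0 (fully open); "gripper_force": force on a finger pad.
Only numpy, scipy, OpenCV 4.12 (cv2) and the standard library are available. Lean on these libraries where they do the work, as an engineer would, in place of code of your own. Each camera call takes 0.05 s, during which the arm holds its last target. There are 200 camera calls.

TASK

Get the hinge ready for its pin: take the hanger leaf that fits the jamb leaf (the one with two knuckles, not three), hook it onto the jig's rail well clear of the jamb block, then slide it along the rail against the spring plunger until its knuckles sit between the jamb leaf's knuckles and all the holes are in one line. Finish while holding it there: the plunger pushes it back as soon as it is let go, so keep the leaf gripped and the holes lined up when the program ends. Leave the other leaf and the tools on the bench where they are.

Things in the scene. Friction and masses are not known exactly. Their poses are not given: they have to be found in the camera images.
- leaf_two: The leaf to use: steel hinge leaf with hanger, standing loose upright, 88 x 61 x 143 mm, 0.25 kg, TWO knuckles. Origin on its underside below the centre of the black grip, z up. Foot plate x -64..-2, y -25..+15.5, 6 mm thick; leg x -8.5..-2.5, y -22..+14 up to a hook with a bridge x -8.5..+20.5, y -22..+36, z 85..99 and a lip x 14.5..20.5, whose flared foot is at z 64, x 24 (mm)
- leaf_two_grip (a point): centre of leaf_two's black grip block, at (0, 0, 121) mm in the leaf's frame; block 32 (x) x 24 (y) x 44 mm, z 99..143. Pinch it across its 24 mm (fingers closing along y), fingertips at about z = 107, not below 102
- leaf_two_bore (a point): centre of the line of holes of leaf_two, at (-33, 25, 9) mm in the leaf's frame, x along the holes. Its knuckles are tubes along x: 18 mm outside, 10 mm bore, 10 mm long, centred at leaf x = -46 and -20
- leaf_two_hook (a point): in leaf_two's hook slot, where the rail's centre line lies when the hook is fully on the rail: (6, 0, 79) mm in the leaf's frame. The slot is 17 mm wide in x, runs along y, inner top at leaf z = 85, open downward; nothing is below it on the lip side, so the hook drops onto the rail from above
- leaf_three: the wrong leaf: the same in all but its THREE knuckles (10 mm long, at x = -59, -33 and -7), which run into those of the jamb; stands loose on the bench, leave it
- jig: Pinning jig, fixed; dark base plate 120 x 380 x 10 mm. Origin on the bench straight below the rail, y along the rail toward the wooden jamb block (face at y = 140, x -85..+30, top z = 156 mm). The leaf hangs with its axes along the jig's, plate on the robot's side (-x) of the rail: hung, its origin is at x = -6, z = 56; lined up, at y = 75 mm. About 1 mm further it stops
- jig_bore (a point): centre of the line of holes of the jamb leaf, at (-39, 100, 65) mm in the jig's frame, x along the holes. Three knuckles, 18 mm outside, 10 mm bore, 10 mm long, centred at jig x = -65, -39, -13; the two gaps are 16 mm wide
- rail_line (a point): point on the rail's centre line, at (0, 0, 135) mm in the jig's frame; y along the rail, + toward the jamb block. Rail: level steel bar, 12 mm diameter, free from the end post (jig y = -165, radius 10, top z = 150) to the jamb block
- plunger (a joint): spring plunger just above the rail, out of the jamb block toward -y, 12 mm brass head; 0 = fully out, grows as it is pushed in (m). The front end of the hanger's bridge meets it 15 mm before the holes line up; it pushes back with 1.5 N, rising to about 4 N at 0.015, where the holes are in line
- coupler: steel air coupler 62 x 23 x 24 mm, lying on the bench; origin under its middle; leave it
- driver: grey screwdriver 218 x 28 x 30 mm, lying on the bench; origin under its middle; leave it
- block: black sanding block 122 x 66 x 35 mm on the bench; origin under its middle; leave it
There are look-alikes about, which are no part of the job. Leave any red look-alike of the leaf_two alone.

How it is judged (in metres and radians):
On the way, in this order (a step that is already met when the one before it is completed fails the run):
1. the two-knuckle leaf is hooked on the rail, its holes at least 40 mm short of the jamb leaf's (x of leaf_two_hook in the frame of rail_line between -0.005 and 0.005 m and z of leaf_two_hook in the frame of rail_line between -0.005 and 0.005 m and y of leaf_two_bore in the frame of jig_bore between -0.25 and -0.04 m), for 0.1 s.
2. it comes along the rail, still hooked, as it nears the plunger (holes 12 to 35 mm short) (x of leaf_two_hook in the frame of rail_line between -0.006 and 0.006 m and z of leaf_two_hook in the frame of rail_line between -0.006 and 0.006 m and y of leaf_two_bore in the frame of jig_bore between -0.035 and -0.012 m), for 0.02 s.
At the end, for the whole second after the job is handed in: The two-knuckle leaf hangs on the rail, still gripped and at rest, knuckles between the jamb leaf's (5 mm sideways), the lines of holes within 3 mm in height and along the rail and 0.08 rad in direction, the plunger pushed in over 11.5 mm (y of leaf_two_bore in the frame of jig_bore between -0.003 and 0.003 m and z of leaf_two_bore in the frame of jig_bore between -0.003 and 0.003 m and x of leaf_two_bore in the frame of jig_bore between -0.005 and 0.005 m and angle between the x axis of leaf_two_bore and the x axis of jig_bore, either way round below 0.08 rad and value of joint plunger above 0.0115 m and contact force between the fingers and leaf_two above 1 N and linear speed of leaf_two below 0.02 m/s); the arm keeps its last pose, push and grip.
It fails at once if the three-knuckle leaf is moved (distance of leaf_three from where it was at the start of the episode above 0.03 m).
It fails at once if a tool on the bench is moved (distance of any of coupler, driver, block from where it was at the start of the episode above 0.03 m).
It also fails if it takes over 48 s, if anything falls off the work surface, if the arm or the gripper's body presses on something with over 40 N, if the wrist force passes 120 N, or if a joint passes its speed limit or range.

## Working session

There is one attempt and no reset: what is moved stays moved. The work goes in short steps, Python scripts to look and compute and a tool call to move; the robot and the scene stay as the last step left them, time stands still between calls to the robot, and variables do not carry over. Pictures are saved under pics/ and viewed, at most 10 in all, crops included, and the job is handed in when it is done.

Besides the shell and the picture viewer there is one more tool, called after ">>>" in YAML: its name, and indented under it one key for each argument. move_arm: Moves the arm, as the interface text tells. Its arguments: {"type":"object","properties":{"series":{"type":"array"}},"required":["series"]}

```bash
ls; mkdir -p pics; python3 - <<'E'
from station import r
import cv2,pickle
d={}
for n in("side","top"):
    c=r.capture(n);d[n]=c;cv2.imwrite(f"pics/{n}0.png",c["img"][:,:,::-1])
    print(n,c["camera_matrix"],c["k1"],c["rvec"],c["tvec"])
pickle.dump(d,open("c0.pkl","wb"))
s=r.sense();print(s["tcp_pos"],s["ee_rot"],s["time_s"])
E
```

```text
pics
side [[476.76941508   0.         315.98727284]
 [  0.         476.76941508 230.93498289]
 [  0.           0.           1.        ]] 0.03582707969237515 [ 2.11783794 -0.48959583  0.2748907 ] [-0.42454734  0.22887462  0.71834661]
top [[619.26155333   0.         315.03850896]
 [  0.         619.26155333 240.41364623]
 [  0.           0.           1.        ]] 0.025473534254021372 [ 2.14030791 -2.1963158   0.15708665] [-0.00198645  0.48136146  1.29001067]
[0.23210096 0.57979672 0.24658146] [[ 9.28306370e-01 -3.71815663e-01 -6.29853011e-04]
 [-3.71816185e-01 -9.28304594e-01 -1.81822799e-03]
 [ 9.13502033e-05  1.92206217e-03 -9.99998149e-01]] 0.1
```

View pics/top0.png

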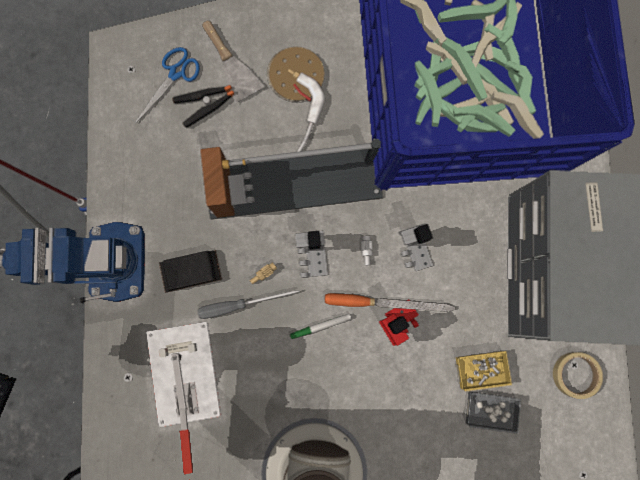

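View pics/side0.png

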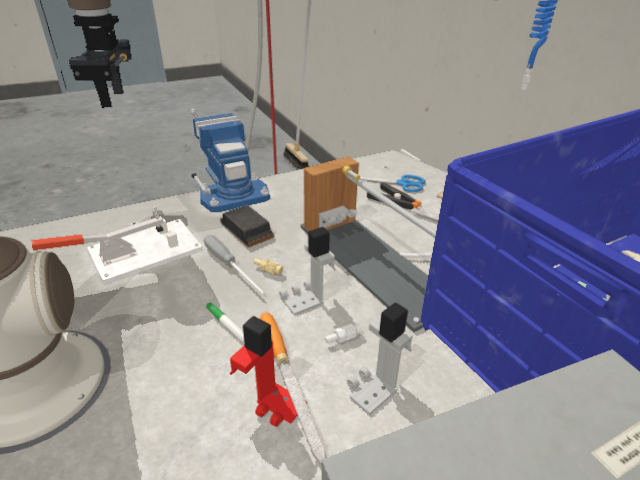

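The top view shows the jig (jamb block at 215,180; rail running right to 375,150), grey leaves at (312,253) and (418,248), and the red decoy at (400,325). I'll zoom in to count the knuckles.

```bash
python3 - <<'E'
import cv2,numpy as np
t=cv2.imread("pics/top0.png");s=cv2.imread("pics/side0.png")
f=lambda im,x,y,w,h:cv2.resize(im[y:y+h,x:x+w],(400,300),interpolation=cv2.INTER_CUBIC)
a=np.hstack([f(t,280,220,80,60),f(t,385,215,80,60)])
b=np.hstack([f(s,265,220,120,90),f(s,335,300,160,120)])
cv2.imwrite("pics/crop1.png",np.vstack([a,b]))
cv2.imwrite("pics/jig.png",cv2.resize(t[125:230,190:390],(800,420),interpolation=cv2.INTER_CUBIC))
E
```

```text
(no output)
```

View pics/crop1.png

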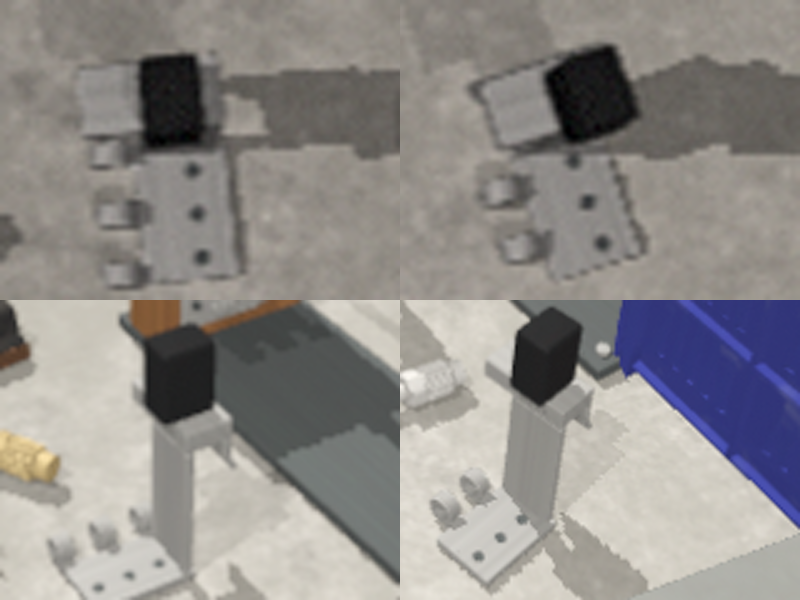

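View pics/jig.png

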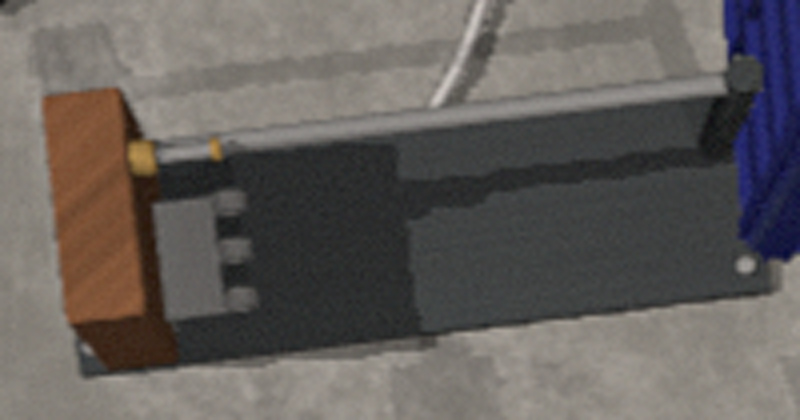

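The right-hand leaf (418,248) has two knuckles, so it is the one to use. The left leaf has three. Next I'll measure the grip quad and the jig.

```bash
cat > h.py <<'E'
import numpy as np,cv2
def ray(c,uv):
    K=np.array(c["camera_matrix"]);uv=np.atleast_2d(np.float64(uv))
    d=(uv-K[:2,2])/K[0,0];p=d.copy()
    for _ in range(20): p=d/(1+c["k1"]*(p**2).sum(1,keepdims=True))
    R=cv2.Rodrigues(np.array(c["rvec"]))[0]
    return -R.T@np.ravel(c["tvec"]),np.c_[p,np.ones(len(p))]@R
def plane(c,uv,z):
    o,d=ray(c,uv);return o+d*((z-o[2])/d[:,2])[:,None]
def proj(c,X):
    R=cv2.Rodrigues(np.array(c["rvec"]))[0];q=np.atleast_2d(X)@R.T+np.ravel(c["tvec"])
    p=q[:,:2]/q[:,2:];K=np.array(c["camera_matrix"])
    return p*(1+c["k1"]*(p**2).sum(1,keepdims=True))*K[0,0]+K[:2,2]
def tri(c1,u1,c2,u2):
    o1,d1=ray(c1,u1);o2,d2=ray(c2,u2);d1=d1[0];d2=d2[0]
    s=np.linalg.lstsq(np.c_[d1,-d2],o2-o1,rcond=None)[0]
    a=o1+s[0]*d1;b=o2+s[1]*d2;return (a+b)/2,np.linalg.norm(a-b)
E
python3 - <<'E'
import pickle;from h import *
d=pickle.load(open("c0.pkl","rb"));T=d["top"];S=d["side"]
np.set_printoptions(precision=4,suppress=True)
print("cam",ray(T,[0,0])[0],ray(S,[0,0])[0])
for c,(x0,y0,x1,y1) in((T,(400,215,440,250)),(S,(375,295,415,345))):
    g=cv2.resize(c["img"][y0:y1,x0:x1],None,fx=8,fy=8,interpolation=cv2.INTER_CUBIC).max(2)
    m=(g<75).astype(np.uint8)
    k=max(cv2.findContours(m,0,2)[0],key=cv2.contourArea)
    h=cv2.convexHull(k);p=cv2.approxPolyDP(h,7,True)[:,0]/8+[x0-.44,y0-.44]
    print("grip",p.tolist())
    print(plane(c,p,.143)[:,:2].tolist());print(plane(c,p,.099)[:,:2].tolist())
# jig by crop coordinates
cr=lambda l:np.array(l)/4+[189.6,124.6]
print("blk",plane(T,cr([[120,88],[143,313],[43,97],[70,320]]),.156))
print("post",plane(T,cr([[743,72]]),.150))
print("knk",plane(T,cr([[232,203],[235,250],[240,298]]),.074))
print("plate",plane(T,cr([[80,374],[770,291]]),.010))
g=T["img"].astype(float).mean(2);g=cv2.GaussianBlur(g,(3,3),0)
pts=[]
for u in range(250,366,4):
    v0=int(round(125+ (140-(u-190)*4/4*0.1*1.15)/4))
    col=g[v0-9:v0+14,u]
    v=np.arange(v0-9,v0+14);gr=np.diff(col)
    i=np.argmin(gr);pts.append([u,v[i]+.5,v[np.argmax(gr)]+.5])
pts=np.array(pts);print(pts[::3].tolist())
lo=pts[:,:2];print("rail low edge",plane(T,lo,.135)[::3])
E
```

```text
cam [0.3203 0.0169 1.339 ] [ 0.1669 -0.6066  0.594 ]
grip [[427.185, 223.935], [432.56, 237.935], [420.935, 243.435], [410.935, 244.685], [413.685, 229.06], [418.81, 225.185]]
[[0.4943358420524323, -0.23220778853738527], [0.46646228506195675, -0.2413676320951205], [0.45621394611793653, -0.2180975786333697], [0.4542428875062999, -0.1984413653857626], [0.4848526781422824, -0.20524766766006994], [0.49226257009589713, -0.21565619689054946]]
[[0.5007370434764133, -0.2413725041206994], [0.4718380432234146, -0.2508693301405315], [0.4612126770443777, -0.22674319219881775], [0.4591691049471449, -0.20636384442452055], [0.49090500243721996, -0.21342054447950115], [0.49858749769662924, -0.2242119942025399]]
grip [[395.81, 302.56], [407.06, 309.935], [406.81, 323.81], [402.06, 332.935], [390.06, 341.81], [379.185, 333.56], [381.06, 314.56], [387.185, 305.935]]
[[0.490550315992999, -0.21298153405346038], [0.4959974300526768, -0.23192835569352727], [0.4802262164218815, -0.2535272040203752], [0.4650888941190206, -0.26438967611614694], [0.44258238547366685, -0.27047284239129143], [0.4378802066901434,
[... 546 characters left out ...]
1951 0.156 ]]
post [[ 0.6581 -0.136   0.15  ]]
knk [[0.6154 0.1232 0.074 ]
 [0.5905 0.122  0.074 ]
 [0.5652 0.1198 0.074 ]]
plate [[ 0.5378  0.2119  0.01  ]
 [ 0.5748 -0.164   0.01  ]]
[[250.0, 161.5, 158.5], [262.0, 160.5, 157.5], [274.0, 159.5, 155.5], [286.0, 157.5, 154.5], [298.0, 156.5, 148.5], [310.0, 154.5, 151.5], [322.0, 153.5, 149.5], [334.0, 152.5, 148.5], [346.0, 150.5, 147.5], [358.0, 149.5, 166.5]]
rail low edge [[ 0.6291  0.1129  0.135 ]
 [ 0.6307  0.0891  0.135 ]
 [ 0.6322  0.0653  0.135 ]
 [ 0.6358  0.0414  0.135 ]
 [ 0.6373  0.0175  0.135 ]
 [ 0.6408 -0.0065  0.135 ]
 [ 0.6424 -0.0305  0.135 ]
 [ 0.6439 -0.0545  0.135 ]
 [ 0.6475 -0.0786  0.135 ]
 [ 0.649  -0.1026  0.135 ]]
```

```bash
python3 - <<'E'
import pickle;from h import *
d=pickle.load(open("c0.pkl","rb"));T=d["top"];S=d["side"]
np.set_printoptions(precision=4,suppress=True)
cr=lambda l:(np.array(l)-[400,0])/5+[384.6,214.6]
hp=plane(T,cr([[573,160],[588,202],[603,243]]),.006);k=plane(T,cr([[500,190],[522,245]]),.018)
pe=plane(T,cr([[612,158],[645,250],[550,278],[528,197]]),.006)
for n,a,b in(("holes",hp[0],hp[2]),("kn",k[0],k[1]),("edge",pe[0],pe[1]),("edge2",pe[3],pe[2])):
    v=(a-b)[:2];print(n,np.linalg.norm(v),np.degrees(np.arctan2(v[1],v[0])))
print(k,pe)
th=np.radians(19);R=np.array([[np.cos(th),-np.sin(th)],[np.sin(th),np.cos(th)]])
print("origin from kn",k[:,:2]-np.array([[-20,25],[-46,25]])/1e3@R.T)
print("origin from plate corners",pe[1:3,:2]-np.array([[-64,-25],[-64,15.5]])/1e3@R.T)
s=r=__import__("station").r.sense();R0=np.array(s["ee_rot"]);p=np.array(s["tcp_pos"])
print("move tool mm",R0.T@(np.array([.4765,-.2254,.240])-p)*1e3,"yaw",np.degrees(np.arctan2(-R0[0,1],R0[1,1])))
E
```

```text
holes 0.03817368073508021 17.19439738792873
kn 0.02536204732849408 19.313132248734167
edge 0.04225567838072302 16.971420316707146
edge2 0.03627510666261385 12.585638516351057
[[ 0.4515 -0.2065  0.018 ]
 [ 0.4275 -0.2149  0.018 ]] [[ 0.4654 -0.2579  0.006 ]
 [ 0.425  -0.2703  0.006 ]
 [ 0.4139 -0.2285  0.006 ]
 [ 0.4493 -0.2206  0.006 ]]
origin from kn [[ 0.4785 -0.2236]
 [ 0.4792 -0.2236]]
origin from plate corners [[ 0.4774 -0.2258]
 [ 0.4795 -0.2223]]
move tool mm [526.2618 656.5838   7.8915] yaw 158.17232003665913
```

>>> move_arm:
  series:
    - {"grip":1,"xyz":[50,62,0],"angular":[0,0,-0.07]}
    - {"grip":1,"xyz":[100,125,0],"angular":[0,0,-0.14]}
    - {"grip":1,"xyz":[150,187,0],"angular":[0,0,-0.21]}
    - {"grip":1,"xyz":[200,250,0],"angular":[0,0,-0.28]}
    - {"grip":1,"xyz":[250,312,0],"angular":[0,0,-0.35]}
    - {"grip":1,"xyz":[300,374,0],"angular":[0,0,-0.42]}
    - {"grip":1,"xyz":[350,436,0],"angular":[0,0,-0.49]}
    - {"grip":1,"xyz":[400,498,0],"angular":[0,0,-0.56]}
    - {"grip":1,"xyz":[450,560,0],"angular":[0,0,-0.62]}
    - {"grip":1,"xyz":[527,655,0],"angular":[0,0,-0.686]}

```text
time_s: 1.1
tcp_pos: [0.3778, 0.0999, 0.2476]
ee_rot: [[0.953, 0.304, 0.0], [0.304, -0.953, 0.0], [0.0, -0.0, -1.0]]
wrist_force: [0.5, -0.1, -0.3]
gripper_width: 0.998
gripper_force: 0.0
```

```bash
cat > to.py <<'E'
import sys;from h import *;from station import r
from scipy.spatial.transform import Rotation as Ro
def to(x,y,z,yaw):
    s=r.sense();R=np.array(s["ee_rot"]);p=np.array(s["tcp_pos"])
    t=np.radians(yaw);yv=np.array([-np.sin(t),np.cos(t),0])
    if yv@R[:,1]<0:yv=-yv
    G=np.c_[np.cross(yv,[0,0,-1]),yv,[0,0,-1]]
    print("t",round(s["time_s"],2),"tcp",p.round(4),"j",np.round(s["joints"],1),"F",np.round(s["wrist_force"],1),"grip",s["gripper_width"],s["gripper_force"])
    print("shift",(R.T@(np.array([x,y,z])-p)*1e3).round(1),"rot",Ro.from_matrix(R.T@G).as_rotvec().round(4))
if __name__=="__main__": to(*map(float,sys.argv[1:]))
E
python3 to.py .478 -.2245 .2 17.5
```

```text
t 1.1 tcp [0.3778 0.0999 0.2476] j [ 38.9  -1.7 -29.4  -0.  -62.3  68.7] F [ 0.5 -0.1 -0.3] grip 0.9976746799349835 0.0
shift [ -3.1 339.5  47.5] rot [-0.0003 -0.0004  0.0033]
```

>>> move_arm:
  series:
    - {"grip":1,"xyz":[-3,337,0],"angular":[0,0,0]}
    - {"grip":1,"xyz":[-3,337,0],"angular":[0,0,0]}
    - {"grip":1,"xyz":[-3,337,0],"angular":[0,0,0]}
    - {"grip":1,"xyz":[-3,337,0],"angular":[0,0,0]}
    - {"grip":1,"xyz":[-3,337,0],"angular":[0,0,0]}
    - {"grip":1,"xyz":[-3,337,0],"angular":[0,0,0]}
    - {"grip":1,"xyz":[-3,337,0],"angular":[0,0,0]}
    - {"grip":1,"xyz":[-3,337,0],"angular":[0,0,0]}
    - {"grip":1,"xyz":[-3,337,0],"angular":[0,0,0]}
    - {"grip":1,"xyz":[-3,337,0],"angular":[0,0,0]}

```text
time_s: 2.1
tcp_pos: [0.4759, -0.2197, 0.2473]
ee_rot: [[0.954, 0.301, -0.001], [0.301, -0.954, 0.0], [-0.001, -0.001, -1.0]]
wrist_force: [0.1, 1.7, 0.0]
gripper_width: 1.001
gripper_force: 0.0
```

```bash
python3 to.py .478 -.2245 .132 17.5
```

```text
t 2.1 tcp [ 0.4759 -0.2197  0.2473] j [ -7.   12.3 -13.6  -0.  -64.2 114.6] F [0.1 1.7 0. ] grip 1.001385333691586 0.0
shift [  0.6   5.3 115.3] rot [-0.0007  0.0006  0.0003]
```

>>> move_arm:
  series:
    - {"grip":1,"xyz":[0,0,30],"angular":[0,0,0]}
    - {"grip":1,"xyz":[0,0,60],"angular":[0,0,0]}
    - {"grip":1,"xyz":[0,0,60],"angular":[0,0,0]}
    - {"grip":1,"xyz":[0,0,60],"angular":[0,0,0]}

```text
time_s: 2.5
tcp_pos: [0.4767, -0.2197, 0.1883]
ee_rot: [[0.953, 0.303, 0.0], [0.303, -0.953, -0.001], [-0.0, 0.001, -1.0]]
wrist_force: [0.2, 0.3, 0.3]
gripper_width: 0.997
gripper_force: 0.0
```

```bash
python3 to.py .478 -.2245 .132 17.5
```

```text
t 2.5 tcp [ 0.4767 -0.2197  0.1883] j [ -7.   15.4 -18.6   0.  -56.  114.6] F [0.2 0.3 0.3] grip 0.9971244763159764 0.0
shift [-0.2  5.  56.3] rot [0.0007 0.0001 0.002 ]
```

>>> move_arm:
  series:
    - {"grip":1,"xyz":[0,5,20],"angular":[0,0,0]}
    - {"grip":1,"xyz":[0,5,40],"angular":[0,0,0]}
    - {"grip":1,"xyz":[0,5,55],"angular":[0,0,0]}
    - {"grip":1,"xyz":[0,5,55],"angular":[0,0,0]}

```text
time_s: 2.9
tcp_pos: [0.4779, -0.2247, 0.1327]
ee_rot: [[0.954, 0.301, -0.001], [0.301, -0.954, 0.0], [-0.001, -0.0, -1.0]]
wrist_force: [-0.9, 0.4, 0.2]
gripper_width: 0.996
gripper_force: 0.0
```

>>> move_arm:
  series:
    - {"grip":0.5,"xyz":[0,0,0],"angular":[0,0,0]}
    - {"grip":0.35,"xyz":[0,0,0],"angular":[0,0,0]}
    - {"grip":0.3,"xyz":[0,0,0],"angular":[0,0,0]}
    - {"grip":0.2,"xyz":[0,0,0],"angular":[0,0,0]}
    - {"grip":0,"xyz":[0,0,0],"angular":[0,0,0]}
    - {"grip":0,"xyz":[0,0,0],"angular":[0,0,0]}
    - {"grip":0,"xyz":[0,0,0],"angular":[0,0,0]}
    - {"grip":0,"xyz":[0,0,0],"angular":[0,0,0]}

```text
time_s: 3.7
tcp_pos: [0.4779, -0.2252, 0.1325]
ee_rot: [[0.954, 0.3, -0.0], [0.3, -0.954, 0.0], [-0.0, -0.0, -1.0]]
wrist_force: [0.3, 0.5, 1.0]
gripper_width: 0.354
gripper_force: 0.0
```

```bash
python3 to.py .478 -.2245 .252 5.4
```

```text
t 3.7 tcp [ 0.4779 -0.2252  0.1325] j [ -7.6  19.4 -22.1  -0.  -48.5 115.1] F [0.3 0.5 1. ] grip 0.3539107144537623 0.0
shift [   0.3   -0.6 -119.5] rot [-1.000e-04  1.000e-04  2.109e-01]
```

Still closing, so I'll wait a few more rows.

>>> move_arm:
  series:
    - {"grip":0,"xyz":[0,0,0],"angular":[0,0,0]}
    - {"grip":0,"xyz":[0,0,0],"angular":[0,0,0]}
    - {"grip":0,"xyz":[0,0,0],"angular":[0,0,0]}
    - {"grip":0,"xyz":[0,0,0],"angular":[0,0,0]}
    - {"grip":0,"xyz":[0,0,0],"angular":[0,0,0]}

```text
time_s: 4.2
tcp_pos: [0.478, -0.2252, 0.1325]
ee_rot: [[0.954, 0.3, 0.0], [0.3, -0.954, 0.0], [0.0, 0.0, -1.0]]
wrist_force: [0.9, 0.4, -0.3]
gripper_width: 0.273
gripper_force: 29.8
```

>>> move_arm:
  series:
    - {"grip":0,"xyz":[0,0,-10],"angular":[0,0,0]}
    - {"grip":0,"xyz":[0,0,-20],"angular":[0,0,0]}
    - {"grip":0,"xyz":[0,0,-45],"angular":[0,0,0.05]}
    - {"grip":0,"xyz":[0,0,-70],"angular":[0,0,0.1]}
    - {"grip":0,"xyz":[0,0,-95],"angular":[0,0,0.15]}
    - {"grip":0,"xyz":[0,0,-120],"angular":[0,0,0.211]}
    - {"grip":0,"xyz":[0,0,-120],"angular":[0,0,0.211]}
    - {"grip":0,"xyz":[0,0,-120],"angular":[0,0,0.211]}
    - {"grip":0,"xyz":[0,0,-120],"angular":[0,0,0.211]}

```text
time_s: 5.1
tcp_pos: [0.4768, -0.2248, 0.2511]
ee_rot: [[0.996, 0.094, -0.003], [0.094, -0.996, 0.001], [-0.003, -0.002, -1.0]]
wrist_force: [-0.2, 0.0, -3.2]
gripper_width: 0.272
gripper_force: 29.8
```

```bash
python3 to.py .478 -.2245 .252 5.4; python3 - <<'E'
from station import r
import cv2,pickle,numpy as np
d={n:r.capture(n) for n in("side","top")};pickle.dump(d,open("c1.pkl","wb"))
t=d["top"]["img"][:,:,::-1];s=d["side"]["img"][:,:,::-1]
f=lambda im,x,y,w,h:cv2.resize(im[y:y+h,x:x+w],(400,400),interpolation=cv2.INTER_CUBIC)
cv2.imwrite("pics/lift.png",np.hstack([f(t,360,170,120,120),f(s,320,150,200,200)]))
E
```

```text
t 5.1 tcp [ 0.4768 -0.2248  0.2511] j [-7.600e+00  1.240e+01 -1.280e+01 -1.000e-01 -6.500e+01  1.031e+02] F [-0.2  0.  -3.2] grip 0.2724174383379812 29.837894222810064
shift [ 1.2 -0.2 -0.9] rot [-0.0015  0.0028  0.0002]
```

View pics/lift.png

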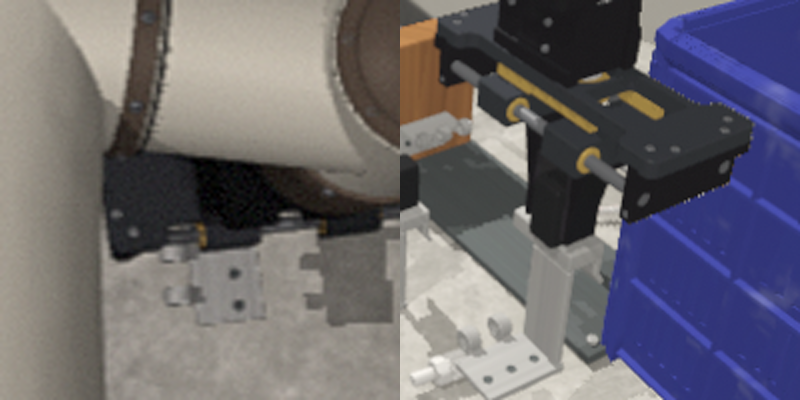

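The leaf is held upright, with its knuckles at top-crop (183,245) and (183,297). Next I'll work out its offset from the TCP.

```bash
python3 - <<'E'
import pickle;from h import *
np.set_printoptions(precision=4,suppress=True)
d=pickle.load(open("c1.pkl","rb"));T=d["top"];S=d["side"]
p=np.array([.4768,-.2248]);th=np.radians(5.4);R=np.array([[np.cos(th),-np.sin(th)],[np.sin(th),np.cos(th)]])
cr=lambda l:np.array(l)/(400/120)+[359.65,169.65]
cs=lambda l:np.array(l)/2+[-200+320-.25+0,149.75]
dz=.2511-.1325
print("kn leaf",(plane(T,cr([[183,245],[181,297]]),dz+.018)[:,:2]-p)@R)
print("plate far edge corners",(plane(T,cr([[265,316],[202,326]]),dz+.006)[:,:2]-p)@R, "expect -64,-25 / -64,15.5")
ht=cr([[235,273],[238,306]]);hs=cs([[513,369-0],[488,380]])
print("holes top plane",(plane(T,ht,dz+.006)[:,:2]-p)@R)
for q in ([534,358],[511,368],[488,380]):
    print("side hole",(plane(S,cs([q]),dz+.006)[:,:2]-p)@R)
# jig knuckles in own frame
d0=pickle.load(open("c0.pkl","rb"))["top"]
k=plane(d0,np.array([[232,203],[235,250],[240,298]])/4+[189.6,124.6],.074)[:,:2]
print("jigkn",(k-[.642,.0283])@R)
# jig from side view: rail edges near block & visible
E
python3 to.py .478 .03 .31 5.4
```

```text
kn leaf [[-0.0172  0.0197]
 [-0.0475  0.0252]]
plate far edge corners [[-0.0637 -0.025 ]
 [-0.0652  0.0129]] expect -64,-25 / -64,15.5
holes top plane [[-0.0363 -0.011 ]
 [-0.056  -0.01  ]]
side hole [[-0.0147 -0.0089]]
side hole [[-0.0337 -0.0082]]
side hole [[-0.0533 -0.0089]]
jigkn [[-0.0175  0.097 ]
 [-0.0424  0.0981]
 [-0.0679  0.0983]]
t 5.2 tcp [ 0.4771 -0.225   0.2511] j [ -7.6  12.5 -12.7  -0.  -65.  103. ] F [ 0.5  0.6 -3.4] grip 0.276098514544341 29.837857742131746
shift [  24.7 -253.8  -58.7] rot [-0.0011  0.003   0.0001]
```

>>> move_arm:
  series:
    - {"grip":0,"xyz":[0,0,-35],"angular":[0,0,0]}
    - {"grip":0,"xyz":[0,0,-59],"angular":[0,0,0]}
    - {"grip":0,"xyz":[5,-40,-59],"angular":[0,0,0]}
    - {"grip":0,"xyz":[9,-80,-59],"angular":[0,0,0]}
    - {"grip":0,"xyz":[13,-120,-59],"angular":[0,0,0]}
    - {"grip":0,"xyz":[16,-160,-59],"angular":[0,0,0]}
    - {"grip":0,"xyz":[20,-200,-59],"angular":[0,0,0]}
    - {"grip":0,"xyz":[24,-235,-59],"angular":[0,0,0]}
    - {"grip":0,"xyz":[25,-254,-59],"angular":[0,0,0]}
    - {"grip":0,"xyz":[25,-254,-59],"angular":[0,0,0]}

```text
time_s: 6.2
tcp_pos: [0.4786, 0.0321, 0.3105]
ee_rot: [[0.995, 0.098, -0.002], [0.098, -0.995, -0.0], [-0.002, 0.0, -1.0]]
wrist_force: [0.8, -0.2, -3.2]
gripper_width: 0.273
gripper_force: 30.0
```

```bash
python3 to.py .635 .028 .235 5.4
```

```text
t 6.2 tcp [0.4786 0.0321 0.3105] j [ 23.3   5.3 -12.8  -0.  -72.   72.4] F [ 0.8 -0.2 -3.2] grip 0.2732020203843536 29.989612293429673
shift [155.3  19.4  75.3] rot [0.     0.0018 0.0038]
```

>>> move_arm:
  series:
    - {"grip":0,"xyz":[35,4,0],"angular":[0,0,0.004]}
    - {"grip":0,"xyz":[70,8,0],"angular":[0,0,0.004]}
    - {"grip":0,"xyz":[105,12,0],"angular":[0,0,0.004]}
    - {"grip":0,"xyz":[135,16,0],"angular":[0,0,0.004]}
    - {"grip":0,"xyz":[155,19,0],"angular":[0,0,0.004]}
    - {"grip":0,"xyz":[155,19,25],"angular":[0,0,0.004]}
    - {"grip":0,"xyz":[155,19,50],"angular":[0,0,0.004]}
    - {"grip":0,"xyz":[155,19,75],"angular":[0,0,0.004]}
    - {"grip":0,"xyz":[155,19,75],"angular":[0,0,0.004]}
    - {"grip":0,"xyz":[155,19,75],"angular":[0,0,0.004]}

```text
time_s: 7.2
tcp_pos: [0.6352, 0.0248, 0.2362]
ee_rot: [[0.996, 0.09, -0.001], [0.09, -0.996, -0.001], [-0.001, 0.001, -1.0]]
wrist_force: [1.6, 0.5, -2.7]
gripper_width: 0.273
gripper_force: 30.0
```

```bash
python3 to.py .635 .028 .235 5.4; python3 - <<'E'
from station import r
import cv2,pickle,numpy as np
d={n:r.capture(n) for n in("side","top")};pickle.dump(d,open("c2.pkl","wb"))
t=d["top"]["img"][:,:,::-1];s=d["side"]["img"][:,:,::-1]
f=lambda im,x,y,w,h:cv2.resize(im[y:y+h,x:x+w],(400,400),interpolation=cv2.INTER_CUBIC)
cv2.imwrite("pics/over.png",np.hstack([f(t,200,120,120,120),f(s,300,120,130,130)]))
E
```

```text
t 7.2 tcp [0.6352 0.0248 0.2362] j [ 16.8  23.5   1.1   0.1 -67.7  78.3] F [ 1.6  0.5 -2.7] grip 0.27287272267736956 29.997549494728446
shift [ 0.1 -3.2  1.2] rot [ 0.0012  0.0014 -0.0044]
```

View pics/over.png

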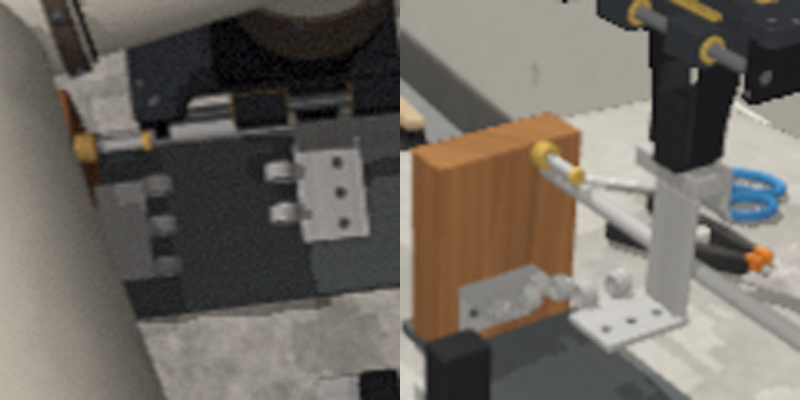

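```bash
python3 - <<'E'
import pickle;from h import *
np.set_printoptions(precision=4,suppress=True,linewidth=150)
d=pickle.load(open("c2.pkl","rb"));T=d["top"];S=d["side"];d0=pickle.load(open("c0.pkl","rb"))
p=np.array([.6352,.0248]);th=np.radians(5.3);R=np.array([[np.cos(th),-np.sin(th)],[np.sin(th),np.cos(th)]]);J=np.array([.642,.0283])
cr=lambda l:np.array(l)/(400/120)+[199.65,119.65]
jk=(plane(T,cr([[160,185],[163,224],[168,265]]),.074)[:,:2]-J)@R
lk=(plane(T,cr([[278,172],[283,212]]),.1217)[:,:2]-J)@R
print("jig kn",jk,"leaf kn",lk,"tcp",(p-J)@R)
for u in (365,385,400,415):
    print(u,[ (v,int(d0["side"]["img"][v,u].mean())) for v in range(int(180+(u-360)*.72)-8,int(180+(u-360)*.72)+14)])
E
```

```text
jig kn [[-0.0173  0.0968]
 [-0.0421  0.0976]
 [-0.0683  0.0973]] leaf kn [[-0.0289  0.0226]
 [-0.0536  0.0224]] tcp [-0.0071 -0.0029]
365 [(175, 202), (176, 200), (177, 210), (178, 204), (179, 180), (180, 162), (181, 188), (182, 202), (183, 201), (184, 204), (185, 201), (186, 190), (187, 174), (188, 155), (189, 139), (190, 168), (191, 192), (192, 198), (193, 200), (194, 201), (195, 201), (196, 202)]
385 [(190, 41), (191, 73), (192, 130), (193, 175), (194, 146), (195, 85), (196, 147), (197, 192), (198, 205), (199, 200), (200, 186), (201, 169), (202, 148), (203, 132), (204, 137), (205, 172), (206, 196), (207, 201), (208, 201), (209, 202), (210, 202), (211, 201)]
400 [(200, 80), (201, 72), (202, 54), (203, 44), (204, 43), (205, 44), (206, 118), (207, 186), (208, 207), (209, 204), (210, 192), (211, 175), (212, 155), (213, 141), (214, 176), (215, 200), (216, 203), (217, 202), (218, 201), (219, 200), (220, 200), (221, 201)]
415 [(211, 184), (212, 162), (213, 163), (214, 153), (215, 150), (216, 169), (217, 193), (218, 207), (219, 206), (220, 196), (221, 181), (222, 162), (223, 140), (224, 156), (225, 192), (226, 204), (227, 204), (228, 203), (229, 203), (230, 201), (231, 201), (232, 202)]
```

```bash
python3 - <<'E'
import pickle;from h import *
np.set_printoptions(precision=4,suppress=True,linewidth=150)
d=pickle.load(open("c2.pkl","rb"));S=d["side"];d0=pickle.load(open("c0.pkl","rb"))
th=np.radians(5.3);R=np.array([[np.cos(th),-np.sin(th)],[np.sin(th),np.cos(th)]]);J=np.array([.642,.0283])
print("rail side",(plane(S,[[385,200.],[400,209.8],[415,220.]],.135)[:,:2]-J)@R)
cs=lambda l:np.array(l,float)/(400/130)-[130-300.35,-119.65]
h=cs([[657,310],[632,321],[606,330]])
print(h,"holes side",(plane(S,h,.2362-.1325+.006)[:,:2]-J)@R, "tcp",(np.array([.6352,.0248])-J)@R)
# rail in current top image, between plunger head and leaf
g=cv2.GaussianBlur(d["top"]["img"],(1,3),0).mean(2)
for u in (254,260,266): print(u,[(v,int(g[v,u])) for v in range(148,168)])
E
```

```text
rail side [[ 0.0016  0.0161]
 [ 0.0028 -0.0268]
 [ 0.0031 -0.0679]]
[[383.875 220.4  ]
 [375.75  223.975]
 [367.3   226.9  ]] holes side [[-0.019  -0.0102]
 [-0.0399 -0.0122]
 [-0.0595 -0.0121]] tcp [-0.0071 -0.0029]
254 [(148, 26), (149, 28), (150, 27), (151, 25), (152, 25), (153, 23), (154, 17), (155, 21), (156, 48), (157, 93), (158, 129), (159, 139), (160, 129), (161, 109), (162, 77), (163, 50), (164, 44), (165, 45), (166, 45), (167, 45)]
260 [(148, 52), (149, 99), (150, 132), (151, 118), (152, 75), (153, 61), (154, 65), (155, 64), (156, 85), (157, 123), (158, 138), (159, 131), (160, 115), (161, 92), (162, 67), (163, 51), (164, 46), (165, 44), (166, 43), (167, 42)]
266 [(148, 89), (149, 132), (150, 128), (151, 88), (152, 64), (153, 63), (154, 61), (155, 80), (156, 117), (157, 137), (158, 137), (159, 126), (160, 101), (161, 69), (162, 49), (163, 43), (164, 42), (165, 43), (166, 44), (167, 44)]
```

>>> move_arm:
  series:
    - {"grip":0,"xyz":[1.5,0,0],"angular":[0,0,0]}
    - {"grip":0,"xyz":[1.5,0,10],"angular":[0,0,0]}
    - {"grip":0,"xyz":[1.5,0,18],"angular":[0,0,0]}
    - {"grip":0,"xyz":[1.5,0,24],"angular":[0,0,0]}
    - {"grip":0,"xyz":[1.5,0,28],"angular":[0,0,0]}
    - {"grip":0,"xyz":[1.5,0,32],"angular":[0,0,0]}
    - {"grip":0,"xyz":[1.5,0,32],"angular":[0,0,0]}
    - {"grip":0,"xyz":[1.5,0,32],"angular":[0,0,0]}

```text
time_s: 8.1
tcp_pos: [0.6366, 0.0259, 0.2046]
ee_rot: [[0.996, 0.09, 0.0], [0.09, -0.996, -0.0], [0.0, 0.0, -1.0]]
wrist_force: [-0.2, -0.9, -2.1]
gripper_width: 0.275
gripper_force: 30.0
```

```bash
python3 to.py .6365 .025 .1885 5.4;  python3 - <<'E'
from station import r
import cv2,pickle,numpy as np
d={n:r.capture(n) for n in("side","top")};pickle.dump(d,open("c3.pkl","wb"))
t=d["top"]["img"][:,:,::-1];s=d["side"]["img"][:,:,::-1]
f=lambda im,x,y,w,h:cv2.resize(im[y:y+h,x:x+w],(400,400),interpolation=cv2.INTER_CUBIC)
cv2.imwrite("pics/down.png",np.hstack([f(t,220,140,100,100),f(s,350,140,100,100)]))
E
```

```text
t 8.1 tcp [0.6366 0.0259 0.2046] j [ 16.9  25.   -1.3   0.  -63.7  78.3] F [-0.2 -0.9 -2.1] grip 0.27516059873361853 29.997465424239635
shift [-0.2  0.9 16.1] rot [ 0.0001 -0.0002 -0.0039]
```

View pics/down.png

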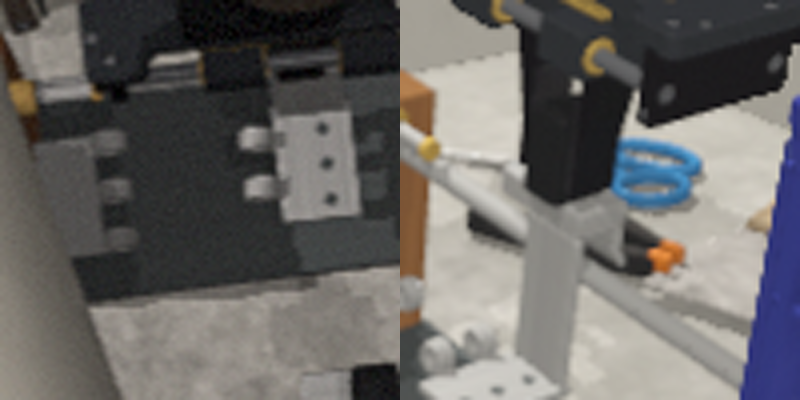

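No contact force, and the lip is already below the rail top on the far side. I'll lower it the rest of the way.

>>> move_arm:
  series:
    - {"grip":0,"xyz":[0,0,4],"angular":[0,0,0]}
    - {"grip":0,"xyz":[0,0,8],"angular":[0,0,0]}
    - {"grip":0,"xyz":[0,0,12],"angular":[0,0,0]}
    - {"grip":0,"xyz":[0,0,15],"angular":[0,0,0]}
    - {"grip":0,"xyz":[0,0,16],"angular":[0,0,0]}
    - {"grip":0,"xyz":[0,0,16],"angular":[0,0,0]}
    - {"grip":0,"xyz":[0,0,16],"angular":[0,0,0]}

```text
time_s: 8.9
tcp_pos: [0.6365, 0.0258, 0.1887]
ee_rot: [[0.996, 0.09, 0.0], [0.09, -0.996, -0.0], [0.0, 0.0, -1.0]]
wrist_force: [-1.4, -0.2, -1.2]
gripper_width: 0.276
gripper_force: 30.0
```

```bash
python3 to.py .6366 .0259 .1885 5.3;  python3 - <<'E'
from station import r
import cv2,pickle,numpy as np
d={n:r.capture(n) for n in("side","top")};pickle.dump(d,open("c4.pkl","wb"))
t=d["top"]["img"][:,:,::-1];s=d["side"]["img"][:,:,::-1]
f=lambda im,x,y,w,h:cv2.resize(im[y:y+h,x:x+w],(400,400),interpolation=cv2.INTER_CUBIC)
cv2.imwrite("pics/hung.png",np.hstack([f(t,220,150,80,80),f(s,340,140,100,100)]))
E
```

```text
t 8.9 tcp [0.6365 0.0258 0.1887] j [ 16.9  25.7  -2.5   0.  -61.8  78.3] F [-1.4 -0.2 -1.2] grip 0.27609450653410034 29.99730146024376
shift [ 0.1 -0.1  0.2] rot [ 0.     -0.0002 -0.0023]
```

View pics/hung.png

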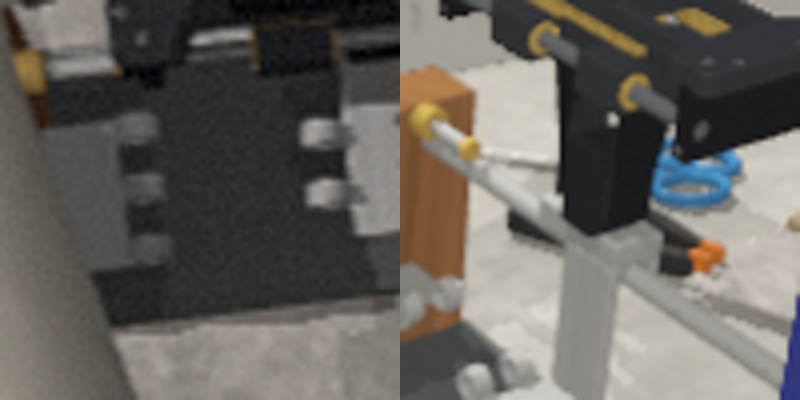

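The leaf is on the rail, and both sets of knuckles are now at the same height: jamb at crop (140,130), (147,187), (153,245) and leaf at (322,133), (325,192). I'll measure the slide.

```bash
python3 - <<'E'
import pickle;from h import *
np.set_printoptions(precision=4,suppress=True,linewidth=150)
d=pickle.load(open("c4.pkl","rb"));T=d["top"]
th=np.radians(5.3);R=np.array([[np.cos(th),-np.sin(th)],[np.sin(th),np.cos(th)]]);J=np.array([.642,.0283])
cr=lambda l:np.array(l,float)/5+[219.6,149.6]
jk=(plane(T,cr([[140,130],[147,187],[153,245]]),.074)[:,:2]-J)@R
lk=(plane(T,cr([[322,133],[325,192]]),.074)[:,:2]-J)@R
print(jk,lk,jk.mean(0)-lk.mean(0), "tcp",(np.array([.6365,.0258])-J)@R)
# edges along a row through the middle jig knuckle and gaps
g=T["img"].mean(2)
for u in (246,247,248,249): print(u,g[170:206,u].astype(int).tolist())
for u in (282,283,284,285,286): print(u,g[170:196,u].astype(int).tolist())
for v in (175,176,187): print(v,g[v,240:296].astype(int).tolist())
E
```

```text
[[-0.0182  0.097 ]
 [-0.0425  0.0967]
 [-0.0671  0.0968]] [[-0.0281  0.022 ]
 [-0.0531  0.0236]] [-0.002  0.074] tcp [-0.0057 -0.002 ]
246 [35, 41, 67, 99, 95, 91, 93, 78, 78, 36, 33, 30, 35, 37, 43, 81, 74, 71, 73, 68, 55, 40, 35, 39, 36, 37, 38, 53, 67, 69, 67, 69, 74, 46, 36, 38]
247 [39, 39, 67, 96, 97, 97, 97, 80, 81, 41, 36, 36, 34, 30, 46, 82, 76, 74, 74, 61, 61, 38, 33, 38, 35, 32, 39, 61, 69, 72, 72, 71, 60, 46, 32, 33]
248 [36, 45, 67, 94, 92, 97, 93, 79, 72, 41, 33, 36, 37, 36, 53, 87, 80, 77, 74, 69, 70, 40, 36, 38, 38, 33, 44, 75, 76, 77, 75, 73, 59, 45, 36, 34]
249 [42, 49, 66, 89, 89, 89, 88, 70, 59, 38, 35, 33, 30, 37, 61, 98, 90, 86, 81, 66, 64, 39, 35, 37, 26, 33, 50, 79, 79, 79, 73, 74, 67, 41, 32, 35]
282 [38, 33, 34, 70, 151, 154, 158, 159, 139, 76, 39, 32, 36, 37, 36, 41, 88, 141, 142, 145, 137, 77, 46, 42, 45, 48]
283 [33, 32, 34, 78, 159, 155, 151, 146, 123, 85, 43, 33, 37, 37, 34, 58, 117, 154, 155, 157, 150, 71, 42, 43, 46, 47]
284 [33, 35, 31, 66, 143, 142, 139, 129, 92, 88, 44, 35, 32, 34, 34, 76, 149, 151, 154, 155, 148, 84, 48, 42, 43, 41]
285 [35, 36, 3
[... 245 characters left out ...]
 91, 91, 97, 97, 89, 83, 63, 43, 42, 49, 43, 46, 47, 44, 44, 44, 48, 41, 44, 47, 46, 43, 45, 44, 45, 46, 47, 46, 42, 39, 46, 47, 41, 42, 52, 109, 147, 154, 155, 142, 125, 105, 84, 85, 99, 117, 137, 136, 138, 141, 142]
176 [86, 92, 89, 78, 84, 88, 93, 97, 93, 88, 86, 65, 47, 41, 41, 43, 45, 42, 45, 41, 48, 45, 39, 44, 43, 42, 43, 44, 46, 47, 43, 44, 44, 46, 47, 44, 41, 46, 44, 61, 109, 148, 158, 151, 139, 124, 105, 86, 84, 92, 114, 133, 137, 136, 142, 141]
187 [79, 77, 80, 78, 73, 71, 71, 74, 77, 86, 87, 81, 66, 47, 47, 43, 48, 48, 48, 50, 44, 47, 45, 47, 45, 44, 46, 49, 41, 47, 47, 43, 40, 44, 48, 45, 44, 49, 44, 44, 55, 101, 141, 154, 151, 147, 133, 115, 93, 78, 88, 100, 118, 137, 139, 145]
```

>>> move_arm:
  series:
    - {"grip":0,"xyz":[-1,0,0],"angular":[0,0,-0.002]}
    - {"grip":0,"xyz":[-2,0,0],"angular":[0,0,-0.002]}
    - {"grip":0,"xyz":[-2,0,0],"angular":[0,0,-0.002]}
    - {"grip":0,"xyz":[-2,-10,0],"angular":[0,0,-0.002]}
    - {"grip":0,"xyz":[-2,-20,0],"angular":[0,0,-0.002]}
    - {"grip":0,"xyz":[-2,-30,0],"angular":[0,0,-0.002]}
    - {"grip":0,"xyz":[-2,-40,0],"angular":[0,0,-0.002]}
    - {"grip":0,"xyz":[-2,-50,0],"angular":[0,0,-0.002]}
    - {"grip":0,"xyz":[-2,-54,0],"angular":[0,0,-0.002]}
    - {"grip":0,"xyz":[-2,-54,0],"angular":[0,0,-0.002]}

```text
time_s: 10.0
tcp_pos: [0.6296, 0.0809, 0.1887]
ee_rot: [[0.996, 0.093, 0.001], [0.093, -0.996, 0.001], [0.001, -0.001, -1.0]]
wrist_force: [-1.1, 1.8, 0.1]
gripper_width: 0.275
gripper_force: 30.0
```

```bash
cat > look.py <<'E'
import sys;from h import *;from station import r;import pickle
np.set_printoptions(precision=4,suppress=True,linewidth=150)
d={n:r.capture(n) for n in("side","top")};pickle.dump(d,open(sys.argv[1]+".pkl","wb"))
t=d["top"]["img"][:,:,::-1];s=d["side"]["img"][:,:,::-1]
f=lambda im,x,y,w,h:cv2.resize(im[y:y+h,x:x+w],(400,400),interpolation=cv2.INTER_CUBIC)
cv2.imwrite(f"pics/{sys.argv[1]}.png",np.hstack([f(t,220,150,80,80),f(s,300,170,100,100)]))
th=np.radians(5.3);R=np.array([[np.cos(th),-np.sin(th)],[np.sin(th),np.cos(th)]]);J=np.array([.642,.0283])
print("tcp in jig",(np.array(r.sense()["tcp_pos"])[:2]-J)@R)
E
python3 look.py slid; python3 to.py .64 .04 .1885 5.3
```

```text
tcp in jig [-0.0074  0.0529]
t 10.1 tcp [0.6298 0.0803 0.1887] j [ 21.8  25.5  -2.9  -0.1 -61.6  73.5] F [ 0.3  1.8 -0.9] grip 0.2771607625253363 29.99745243228972
shift [ 6.5 41.1  0.1] rot [-0.0011 -0.0008  0.0001]
```

View pics/slid.png

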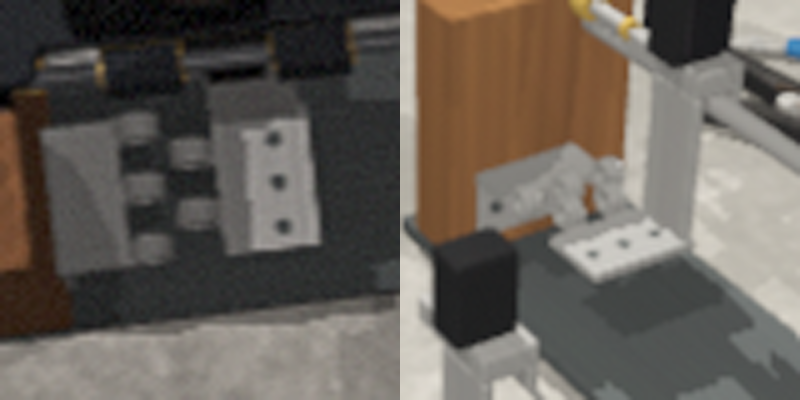

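The leaf knuckles (187,153) and (195,213) line up with the gaps. I'll push on about 22 mm.

>>> move_arm:
  series:
    - {"grip":0,"xyz":[0,-4,0],"angular":[0,0,0]}
    - {"grip":0,"xyz":[0,-8,0],"angular":[0,0,0]}
    - {"grip":0,"xyz":[0,-12,0],"angular":[0,0,0]}
    - {"grip":0,"xyz":[0,-15,0],"angular":[0,0,0]}
    - {"grip":0,"xyz":[0,-18,0],"angular":[0,0,0]}
    - {"grip":0,"xyz":[0,-20,0],"angular":[0,0,0]}
    - {"grip":0,"xyz":[0,-22,0],"angular":[0,0,0]}
    - {"grip":0,"xyz":[0,-22,0],"angular":[0,0,0]}
    - {"grip":0,"xyz":[0,-22,0],"angular":[0,0,0]}

```text
time_s: 11.0
tcp_pos: [0.6275, 0.1011, 0.1887]
ee_rot: [[0.996, 0.092, -0.0], [0.092, -0.996, -0.0], [-0.0, 0.0, -1.0]]
wrist_force: [0.2, -4.2, 0.3]
gripper_width: 0.272
gripper_force: 30.0
```

```bash
python3 look.py fin; python3 to.py .64 .04 .1885 5.3;python3 - <<'E'
import pickle
T=pickle.load(open("fin.pkl","rb"))["top"]
g=T["img"].mean(2)
for v in range(173,200,2): print(v,g[v,238:270].astype(int).tolist())
E
```

```text
tcp in jig [-0.0077  0.0738]
t 11.1 tcp [0.6275 0.1011 0.1887] j [ 23.7  25.6  -2.7   0.  -61.7  71.6] F [ 0.2 -4.4  1.2] grip 0.2783651413718451 29.99878145288676
shift [ 6.8 62.   0.2] rot [ 0.0004  0.0003 -0.0004]
173 [33, 41, 41, 41, 49, 63, 81, 96, 99, 100, 94, 89, 78, 58, 54, 69, 69, 66, 68, 68, 68, 69, 63, 65, 67, 67, 63, 62, 63, 69, 67, 71]
175 [98, 101, 98, 101, 90, 78, 87, 95, 100, 97, 95, 91, 81, 61, 63, 76, 73, 72, 71, 70, 76, 82, 81, 81, 84, 87, 94, 98, 97, 98, 97, 102]
177 [96, 98, 98, 97, 93, 83, 80, 74, 67, 66, 66, 62, 57, 49, 55, 86, 99, 95, 96, 92, 100, 96, 97, 96, 94, 86, 71, 74, 90, 96, 111, 138]
179 [99, 94, 95, 99, 100, 78, 56, 86, 94, 97, 96, 94, 90, 77, 71, 91, 101, 93, 92, 96, 98, 97, 97, 97, 97, 76, 46, 42, 72, 86, 93, 117]
181 [99, 95, 95, 97, 98, 74, 62, 81, 92, 97, 100, 94, 89, 83, 75, 88, 102, 96, 96, 93, 98, 98, 94, 97, 97, 97, 99, 93, 96, 98, 94, 118]
183 [96, 99, 96, 98, 96, 85, 71, 79, 88, 88, 75, 72, 64, 71, 75, 93, 101, 97, 94, 93, 95, 100, 98, 96, 95, 96, 92, 94, 96, 94, 95, 117]
185 [99, 99, 96, 97, 96, 85, 64, 79, 93, 92, 98, 101, 95, 82, 67, 66
[... 338 characters left out ...]
118]
191 [97, 96, 97, 97, 94, 98, 83, 60, 59, 75, 94, 101, 94, 92, 89, 79, 82, 98, 97, 98, 95, 99, 100, 98, 102, 96, 98, 96, 97, 96, 98, 95]
193 [98, 99, 100, 99, 98, 98, 87, 76, 78, 91, 96, 97, 98, 94, 84, 80, 87, 98, 102, 96, 96, 100, 100, 97, 97, 100, 98, 98, 95, 99, 99, 97]
195 [97, 100, 99, 99, 95, 100, 94, 78, 75, 88, 99, 92, 78, 77, 74, 67, 85, 99, 100, 97, 96, 98, 100, 100, 96, 99, 97, 84, 57, 53, 80, 97]
197 [94, 98, 100, 97, 99, 96, 101, 81, 56, 73, 91, 100, 98, 91, 87, 67, 59, 84, 95, 99, 97, 97, 102, 100, 101, 97, 98, 82, 53, 52, 79, 99]
199 [83, 90, 97, 102, 98, 99, 100, 92, 78, 89, 94, 96, 98, 93, 88, 75, 66, 82, 101, 100, 97, 98, 102, 100, 104, 100, 97, 101, 101, 104, 102, 99]
```

View pics/fin.png

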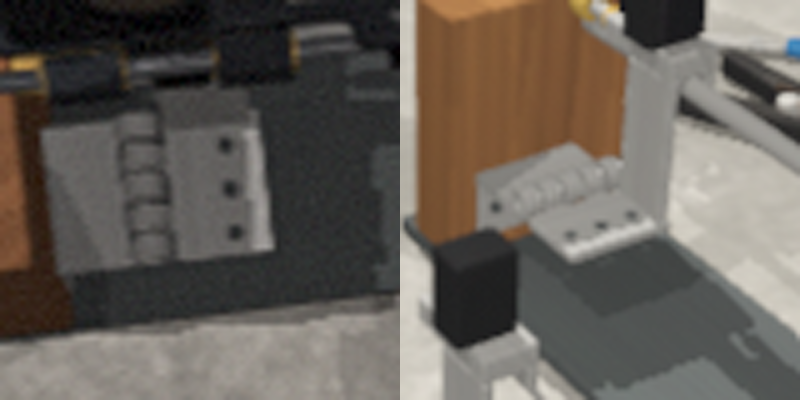

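The knuckles interleave and their edges agree within about 0.5 px (roughly 1 mm). The wrist reads about 4.2 N against the plunger, as expected when lined up, and the grip holds at 30 N. I'm handing in.

```bash
python3 -c "
from station import r
print(r.finish_job())"
```

```text
the job is handed in; nothing more can be done
None
```

The two-knuckle leaf is hooked on the rail, pushed in against the plunger with its holes lined up to about 1 mm by the camera, and still gripped at 30 N; I handed the job in at about 11 s, and the verdict was not reported back.

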